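# Load the scanner pallet with mounted finds in list order

## Robot

A 6-joint arm with a two-finger parallel gripper is mounted at the origin on a cart in front of the work surface, level with it; the furniture and walls round the work are solid. World frame = base frame: x ahead of the robot, y to its left, z up, the work surface at z = 0. Lengths are in m, angles in rad, forces in N, time in s.
With the tool pointing down it reaches from about 0.25 to 0.775 m from the base axis. Payload 4 kg.
Tool frame: the origin (TCP) lies on the centre line of the jaws, within the pads' length; the fingertips stand 22 mm ahead of it and the grasp point (between the pads) lies 3 mm ahead of it; z points along the fingers, y is the direction in which the jaws open and shut (so a half turn about z gives the same grasp; the last joint's range is limited). The gripper opens to 94 mm and grips with 3 to 60 N. Pads are 16 mm wide; open, the fingers measure 119 mm over their backs; the gripper's body (75 mm by 177 mm) begins 78 mm behind the grasp point.
Start: joints at [1.054, 0.087, 1.371, -0, 1.684, -0.103], TCP at [0.221, 0.504, 0.228] pointing down, gripper open.
Joint ranges: [-3.1, 3.1], [-0.76, 2.03], [0.27, 2.55], [-1.08, 4.22], [0.17, 2.65], [-2.57, 2.57]. Speed limits (rad/s): [2.79, 2.79, 3.14, 3.14, 3.14, 3.14].

## Interface

Orientations are given as [roll, pitch, yaw] about the fixed x, y, z axes, in that order (R = Rz(yaw) Ry(pitch) Rx(roll)).
In Python, from bench import robot gives the robot as it stands. The module is installed in compiled form; this text tells all that it offers.
- The arm moves only by the shell command python3 -m inch 'ROWS'. ROWS is JSON, a list of rows, each an object with "linear": the shift along the world's x, y, z scaled (see below), a list of three; "twist": the turn about the world's z scaled (see below); "gripper": the opening, from 0 (shut) to 1 (fully open). In form: [{"linear": [x, y, z], "twist": twist, "gripper": gripper}, ...]. A call has 1 to 10 rows; each row is the pose to reach, as a shift and turn from the pose commanded when the call began; what a row does not reach only later rows make up. The controller multiplies each number of a shift by 0.1 m and each number of a turn by 60 degrees. A row lasts 1/12 s, in which the tool goes at most 41.7 mm and 7.16 degrees, less where a joint would pass 70% of its speed; a pose out of reach is approached as far as the arm can. A call with a number of a shift or a turn outside -1 to 1 is refused whole. A call with a gripper value outside its range is refused whole. The fingers move at their own pace and stop on an object; the grip force is fixed at half the most. Time passes only in rows, so rows that repeat a pose let the fingers close. It gives the time, the measured TCP pose, the force and the opening at its end, in the units of the state.
- robot.get_obs(): the state, without advancing time (a new reading comes with each control period).
- robot.snapshot(name): name is "side" or "top"; returns a dict with "image" (384x512x3 uint8, red, green, blue), "depth" (384x512 float32, m along the optical axis (not along the pixel's ray), 0 where there is no reading), "mtx" (3x3 intrinsics, pixels), "rvec" (rotation vector, rad) and "tvec" (3), from world to camera coordinates, as OpenCV has them. Camera axes: x right, y down, z forward; pixel columns grow to the right and rows downward; lengths in m; the calibration is good to about 2 mm. A picture is of the moment at which its call begins.
- robot.close_job(): hands the job in, once; it reports no verdict.
The state is a dict: "time": time; "joint_positions": joint angles; "qvel": joint speeds; "joint_torque": joint torques, N m; "tool_pos": TCP position; "ee_rot": TCP orientation; "wrist_force": force on the tool from outside, world axes, zero at the start; "wrist_torque": the same for the moment, N m; "width": finger opening in m.
Only numpy, scipy, OpenCV 4.12 (cv2) and the standard library are available. Lean on these libraries where they do the work, as an engineer would, in place of code of your own. Each camera call takes 0.05 s, during which the arm holds its last target.

## Task

Move the four mounted finds from the setting tray into the seats of the scanner pallet, each fully down and upright, keeping their order so that the scans match the find list: the find that stands leftmost in the tray, as seen from the robot, goes in the seat next to the pallet's carrying handle, the next one in the next seat, and so on to the last. The handle may be at either end of the pallet; do not let any find tip over.

Things in the scene. Friction and masses are not known exactly. Their poses are not given: they have to be found in the camera images.
- sherd_mount: Loose aluminium mount carrying a thin orange-brown pottery sherd on edge, 41 mm along y, 12 along x; one rigid piece, 0.1 kg. Origin: underside of its spigot, z up. Spigot z 0 to 11 mm (15 mm diameter, tapered to 8 at its foot), plain round collar z 11 to 47 (32 mm diameter; grip its upper half, fingers closing along x so they pass beside the find), find up to z 70. Starts upright in its block, turned up to 0.35 rad from it.
- flint_mount: Loose aluminium mount carrying a thin dark flint flake on edge, 44 mm along y, 14 along x; one rigid piece, 0.1 kg. Origin: underside of its spigot, z up. Spigot z 0 to 11 mm (15 mm diameter, tapered to 8 at its foot), plain round collar z 11 to 47 (32 mm diameter; grip its upper half, fingers closing along x so they pass beside the find), find up to z 71. Starts upright in its block, turned up to 0.35 rad from it.
- whorl_mount: Loose aluminium mount carrying a small clay spindle whorl (ring) on edge, 28 mm along y, 11 along x; one rigid piece, 0.1 kg. Origin: underside of its spigot, z up. Spigot z 0 to 11 mm (15 mm diameter, tapered to 8 at its foot), plain round collar z 11 to 47 (32 mm diameter; grip its upper half, fingers closing along x so they pass beside the find), find up to z 73.5. Starts upright in its block, turned up to 0.35 rad from it.
- cup_mount: Loose aluminium mount carrying a small round red clay cup, 28 mm wide, open at the top; one rigid piece, 0.1 kg. Origin: underside of its spigot, z up. Spigot z 0 to 11 mm (15 mm diameter, tapered to 8 at its foot), plain round collar z 11 to 47 (32 mm diameter; grip its upper half, fingers closing along x so they pass beside the find), find up to z 70. Starts upright in its block, turned up to 0.35 rad from it.
- sherd_block: Fixed wooden block in which the sherd mount starts. The four blocks are alike, 62 (x) x 52 (y) x 14 mm, in one row, 60 mm apart along their own y in a low plywood tray; +y is the row's left as seen from the robot. They come in any order. Origin: centre of the underside, 4 mm above the desk; 20 mm hole in the middle, top face 18 mm above the desk; the mount's shoulder rests on it.
- flint_block: Fixed wooden block in which the flint mount starts. The four blocks are alike, 62 (x) x 52 (y) x 14 mm, in one row, 60 mm apart along their own y in a low plywood tray; +y is the row's left as seen from the robot. They come in any order. Origin: centre of the underside, 4 mm above the desk; 20 mm hole in the middle, top face 18 mm above the desk; the mount's shoulder rests on it.
- whorl_block: Fixed wooden block in which the whorl mount starts. The four blocks are alike, 62 (x) x 52 (y) x 14 mm, in one row, 60 mm apart along their own y in a low plywood tray; +y is the row's left as seen from the robot. They come in any order. Origin: centre of the underside, 4 mm above the desk; 20 mm hole in the middle, top face 18 mm above the desk; the mount's shoulder rests on it.
- cup_block: Fixed wooden block in which the cup mount starts. The four blocks are alike, 62 (x) x 52 (y) x 14 mm, in one row, 60 mm apart along their own y in a low plywood tray; +y is the row's left as seen from the robot. They come in any order. Origin: centre of the underside, 4 mm above the desk; 20 mm hole in the middle, top face 18 mm above the desk; the mount's shoulder rests on it.
- pallet: Fixed scanner pallet: dark metal bar 78 (x) x 240 (y) x 18 mm flat on the desk. Origin: centre of the underside, z up. Four seats, through holes of 20 mm diameter with 1.5 mm chamfer, at x 0 and y -90, -30, 30, 90 mm; top face z 18. Seated: spigot in the hole, collar's shoulder on the top face (mount origin at z 7 of the pallet).
- pallet_handle: Fixed carrying handle at one end of the pallet (y +133.5 or -133.5 mm in the pallet's frame): upright arch with black grip, 66 mm along x, 49 mm high, on an aluminium end block 26 mm wide; the other end has only a bare block 18 mm high. The seat beside the handle is the first. Origin: centre of its underside.

How it is judged:
By the outcome, as a careful person would: the job done as asked, in the order asked, and still so for the second after the job is handed in, with the robot touching nothing.
It also fails if it takes over 115 s, if anything falls off the work surface, if the arm or the gripper's body presses on something with over 40 N, if the wrist force passes 120 N, or if a joint passes its speed limit or range.

## Working session

There is one attempt and no reset: what is moved stays moved. The work goes in short steps, Python scripts to look and compute and a shell command to move; the robot and the scene stay as the last step left them, time stands still between calls to the robot, and variables do not carry over. Pictures are saved under pics/ and viewed, and the job is handed in when it is done.

```bash
mkdir -p pics
cat > h.py <<'E'
import numpy as np, cv2
from bench import robot
def snap(n,save=None):
    s=robot.snapshot(n)
    if save: cv2.imwrite('pics/'+save+'.png',s['image'][:,:,::-1])
    R=cv2.Rodrigues(np.array(s['rvec'],float))[0]; t=np.array(s['tvec'],float).ravel()
    return s,R,t
def cloud(s,R,t):
    d=s['depth'];K=np.array(s['mtx']);v,u=np.indices(d.shape)
    P=np.stack([(u-K[0,2])/K[0,0]*d,(v-K[1,2])/K[1,1]*d,d],-1)
    return (P-t)@R
def ray(s,R,t,u,v,z):
    K=np.array(s['mtx']);d=R.T@np.array([(u-K[0,2])/K[0,0],(v-K[1,2])/K[1,1],1]);c=-R.T@t
    return c+d*(z-c[2])/d[2]
E
python3 - <<'E'
from h import *
print(robot.get_obs())
for n in('top','side'):
    s,R,t=snap(n,n+'0'); np.savez('pics/'+n+'0.npz',R=R,t=t,**{k:s[k] for k in('image','depth','mtx')})
    print(n,-R.T@t,R, s['mtx'])
E
```

```text
{'time': 0.0, 'joint_positions': array([ 1.05390692e+00,  8.79697349e-02,  1.37223460e+00, -1.42715647e-05,
        1.68358201e+00, -1.03118808e-01]), 'qvel': array([ 0.00039928,  0.00137788, -0.00020693,  0.00076811, -0.00069031,
        0.00152439]), 'joint_torque': array([-1.22905461e-03, -3.40188360e+01, -3.02423465e+01,  7.17048487e-02,
        3.30384099e-02, -1.55860071e-04]), 'tool_pos': array([0.22090977, 0.50314953, 0.22630604]), 'ee_rot': array([-3.13940916e+00, -2.11699984e-04,  2.72782023e+00]), 'wrist_force': array([0.11139119, 0.35148748, 0.7546127 ]), 'wrist_torque': array([0.03186235, 0.04499766, 0.00174625]), 'width': 0.09379268442857125}
top [0.44089275 0.08374055 1.14685803] [[-0.00297596 -0.99993286  0.01119938]
 [-0.99875512  0.00241442 -0.04982348]
 [ 0.04979309 -0.01133371 -0.99869525]] [[410.83464557   0.         260.87202956]
 [  0.         410.83464557 188.27564913]
 [  0.           0.           1.        ]]
side [0.4836531  1.017819   0.66309613] [[-0.99890461 -0.04529234  0.01175495]
 [-0.03507626  0.55849988 -0.82876265]
 [ 0.03097146 -0.82826716 -0.55947679]] [[390.12915509   0.         247.11802883]
 [  0.         390.12915509 192.56159035]
 [  0.           0.           1.        ]]
```

View pics/top0.png

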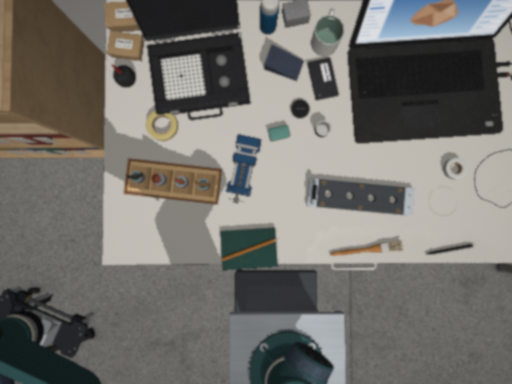

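View pics/side0.png

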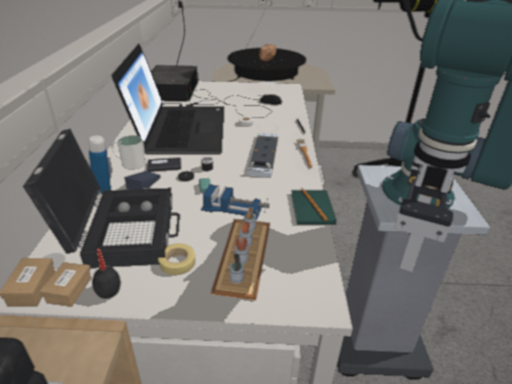

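Run:
```python
import cv2
a=cv2.imread('pics/top0.png')
x=cv2.resize(a[150:212,115:235],None,fx=6,fy=6,interpolation=cv2.INTER_CUBIC);cv2.imwrite('pics/t1.png',x)
x=cv2.resize(a[165:227,300:420],None,fx=6,fy=6,interpolation=cv2.INTER_CUBIC);cv2.imwrite('pics/t2.png',x)
b=cv2.imread('pics/side0.png')
x=cv2.resize(b[210:300,200:290],None,fx=6,fy=6,interpolation=cv2.INTER_CUBIC);cv2.imwrite('pics/s1.png',x)
x=cv2.resize(b[125:185,235:295],None,fx=8,fy=8,interpolation=cv2.INTER_CUBIC);cv2.imwrite('pics/s2.png',x)
```

```text
(no output)
```

View pics/t1.png

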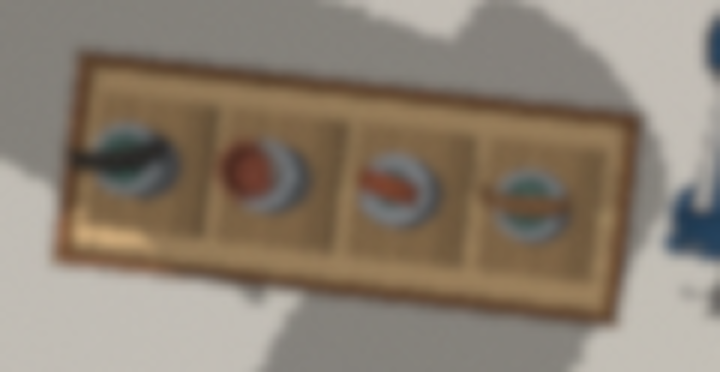

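View pics/t2.png

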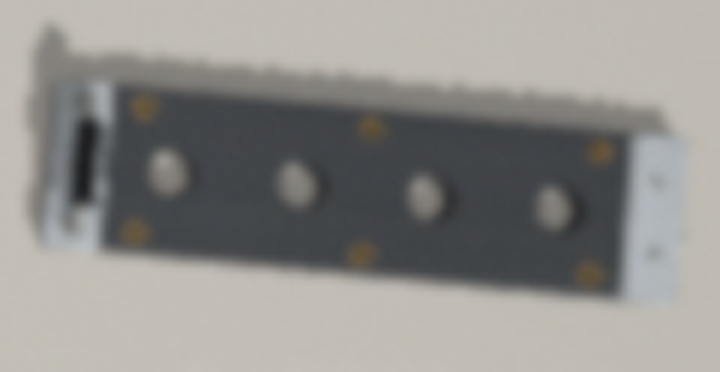

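View pics/s1.png

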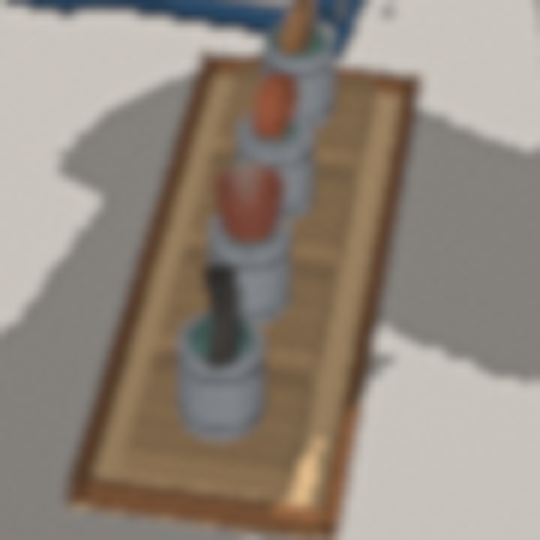

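View pics/s2.png

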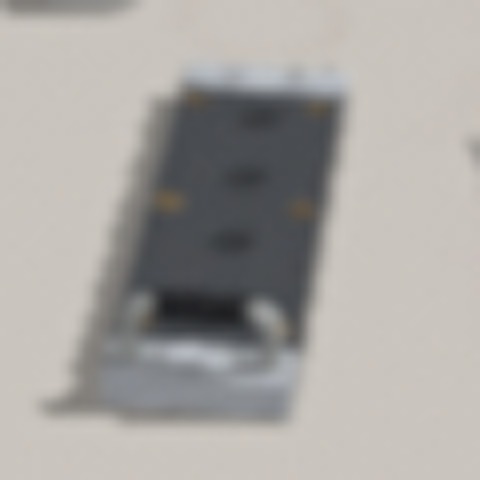

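Run:
```python
from h import *
f=np.load('pics/top0.npz');s=f;R,t=f['R'],f['t']
C=cloud(s,R,t)
def med(u0,u1,v0,v1): return np.round(np.median(C[v0:v1,u0:u1].reshape(-1,3),0),4)
print('desk',med(270,300,200,215),'bar',med(333,345,190,200),'vise',C[135:200,228:262,2].max(),'handle',C[175:210,305:320,2].max())
np.set_printoptions(linewidth=200)
print('tray z mm');print((C[158:206:2,122:224:4,2]*1000).astype(int))
# bar outline
img=s['image'].astype(int)
m=((img.max(2)<100)&(np.abs(C[...,2]-.018)<.02)).astype(np.uint8); m[:165]=0;m[227:]=0;m[:,:312]=0;m[:,420:]=0
n,l,st,c=cv2.connectedComponentsWithStats(m);i=1+st[1:,4].argmax()
pts=np.argwhere(l==i)[:,::-1]
W=np.array([ray(s,R,t,u,v,.018)[:2] for u,v in pts])
r=cv2.minAreaRect((W*1000).astype(np.float32));print('bar rect',r, W.mean(0))
for name,pp in dict(holes=[(168,172),(298,184),(428,197),(555,208)]).items():
  for x,y in pp:
    u,v=(x+.5)/6-.5+300,(y+.5)/6-.5+165; print(name,ray(s,R,t,u,v,.018))
# collars: points with height near .054
for z0,z1 in((.046,.06),):
  m=((C[...,2]>z0)&(C[...,2]<z1)).astype(np.uint8);m[:155]=0;m[206:]=0;m[:,:120]=0;m[:,225:]=0
  n,l,st,c=cv2.connectedComponentsWithStats(m)
  for i in range(1,n):
    if st[i,4]>10:
      P=C[l==i];print(st[i],P.mean(0),cv2.minEnclosingCircle((P[:,:2]*1000).astype(np.float32)))
```

```text
desk [ 0.4456  0.006  -0.0006] bar [ 0.4795 -0.1431  0.0168] vise 1.1468580292915722 handle 1.1468580292915722
tray z mm
[[   0   -2   -3    2    0   -2   -1    0    1    1    0    0   -2    0    0   -3    1    0    2    2    0   -1   -1   -2   -1   -1]
 [  -2    0   11   10   11   12    0   -3    0    0    1    1    2    1   -2    1   -1    2    2   -3    0    2   -4   -1   -4   -2]
 [  -2   -1    3    3    3   10    8    9   12   12   10    0   -2    0   -2    1    0    0    3    1    0    0    0    0   -3    1]
 [   0    2    1    4    2    4    2    1    0    6    8   10   12   12    9   -2    0    1    1    0    0   -1    0    1   -2    0]
 [   0    1    2   17   20    4    3    2    3    5    2    3    1    4    8   15   10   12   11   13    0    0    1   -3   -2   -2]
 [   0   10    3   18   19   19   16   11   15    6    3    4    5    5    1    3    1    0    9   14   11   13    9   10   -1   -1]
 [  -2   12    3   17   19   20   19    8   19   16   20   18   18    3    3 1146    5    0    5    2    3    1    4   11   12   -1]
 [  -1   12   15   55   54   15   17    6   14  
[... 2637 characters left out ...]
78)
[155 173  10  12  41] [0.5201792  0.33796952 0.05340778] ((521.345703125, 345.5780029296875), 15.766035079956055)
[130 177  12   6  36] [0.51861218 0.4034144  0.05442994] ((523.5341186523438, 404.45947265625), 14.32625961303711)
[154 176   5   6  14] [0.52120739 0.34838009 0.05810807] ((521.76708984375, 347.7784729003906), 7.658562660217285)
[175 176  12  12  78] [0.51354792 0.28425754 0.05268027] ((514.3635864257812, 286.3241882324219), 16.013273239135742)
[198 178  11   5  35] [0.51628384 0.22571127 0.0551788 ] ((515.31005859375, 225.65086364746094), 13.663995742797852)
[197 185  12   5  34] [0.49844068 0.22695893 0.05413863] ((502.0947570800781, 227.2330322265625), 14.485647201538086)
```

Run:
```python
from h import *
f=np.load('pics/top0.npz');R,t=f['R'],f['t']
g=np.load('pics/side0.npz')
S=[ray(f,R,t,(x+.5)/6-.5+300,(y+.5)/6-.5+165,.018)[:2] for x,y in[(145,107),(372,128),(600,150),(134,233),(362,255),(590,273)]]
print(np.round(S,4),np.mean(S,0))
S=[ray(g,g['R'],g['t'],(x+.5)/8-.5+235,(y+.5)/8-.5+125,.018)[:2] for x,y in[(195,98),(317,107),(170,202),(302,208)]]
print('side',np.round(S,4))
C=cloud(f,R,t)
m=((C[...,2]>.046)&(C[...,2]<.06)).astype(np.uint8);m[:155]=0;m[206:]=0;m[:,:120]=0;m[:,225:]=0
P=C[m>0][:,:2]
from scipy.optimize import least_squares
for c in[(.529,.405),(.5213,.3456),(.5143,.2863),(.508,.2265)]:
    Q=P[np.hypot(*(P-c).T)<.022]
    print(len(Q),cv2.minEnclosingCircle((Q*1000).astype(np.float32)))
# find tops yaw
for c in[(.529,.405),(.5213,.3456),(.5143,.2863),(.508,.2265)]:
    q=(C[...,2]>.066)&(C[...,2]<.09)&(np.hypot(C[...,0]-c[0],C[...,1]-c[1])<.03)
    Q=C[q][:,:2];e,V=np.linalg.eigh(np.cov(Q.T));d=V[:,1]*np.sign(V[1,1]);print(Q.mean(0),np.sqrt(e),'yaw',-np.arctan2(d[0],d[1]))
```

```text
[[ 0.5129 -0.1025]
 [ 0.503  -0.207 ]
 [ 0.4926 -0.3121]
 [ 0.4551 -0.0969]
 [ 0.4447 -0.2015]
 [ 0.4361 -0.3064]] [ 0.47407779 -0.20441692]
side [[ 0.492  -0.3135]
 [ 0.4349 -0.3079]
 [ 0.5009 -0.2086]
 [ 0.4428 -0.2069]]
65 ((527.6891479492188, 406.42352294921875), 16.655736923217773)
55 ((521.345703125, 345.5780029296875), 15.766035079956055)
78 ((514.3635864257812, 286.3241882324219), 16.013273239135742)
69 ((507.643310546875, 227.13360595703125), 15.808284759521484)
[0.5270965  0.40284711] [0.00322914 0.01171201] yaw 0.12952110653951343
[0.52105084 0.34717637] [0.00824933 0.00850668] yaw -0.3233618175089276
[0.51388018 0.28515918] [0.00308795 0.00792857] yaw -0.33524820866480803
[0.50697199 0.22771428] [0.00258819 0.01168924] yaw -0.11580165818858702
```

Run:
```python
from h import *
f=np.load('pics/top0.npz');R,t=f['R'],f['t'];C=cloud(f,R,t)
np.set_printoptions(linewidth=200,suppress=True)
for v in(20,80,120,145,152,160,170): print(v,[tuple(np.round(C[v,u],3)) for u in(60,90,100,106,112)])
for n,(u0,u1,v0,v1) in dict(vise=(228,262,135,200),handle=(305,320,175,210),tape=(145,180,108,140),case=(150,250,30,118),lid=(130,240,0,40)).items():
    z=C[v0:v1,u0:u1];z=z[f['depth'][v0:v1,u0:u1]>0];print(n,np.percentile(z[:,2],99))
```

```text
20 [(np.float64(0.999), np.float64(0.662), np.float64(-0.046)), (np.float64(1.061), np.float64(0.628), np.float64(-0.178)), (np.float64(1.061), np.float64(0.595), np.float64(-0.178)), (np.float64(0.956), np.float64(0.492), np.float64(0.047)), (np.float64(0.959), np.float64(0.478), np.float64(0.04))]
80 [(np.float64(0.822), np.float64(0.662), np.float64(-0.054)), (np.float64(0.891), np.float64(0.663), np.float64(-0.273)), (np.float64(0.921), np.float64(0.664), np.float64(-0.367)), (np.float64(0.805), np.float64(0.506), np.float64(0.001)), (np.float64(0.805), np.float64(0.49), np.float64(-0.001))]
120 [(np.float64(0.704), np.float64(0.661), np.float64(-0.058)), (np.float64(0.751), np.float64(0.662), np.float64(-0.277)), (np.float64(0.771), np.float64(0.662), np.float64(-0.367)), (np.float64(0.691), np.float64(0.505), np.float64(-0.0)), (np.float64(0.441), np.float64(0.084), np.float64(1.147))]
145 [(np.float64(0.679), np.float64(0.81), np.float64(-0.374)), (np.float64(0.679), np.float64(0.7), np.float64(-0.375)), (np.float64(0.678), np.float64(0.661), np.float64(-0.369)), (np.float64(0
[... 441 characters left out ...]
at64(0.984), np.float64(-0.741)), (np.float64(0.668), np.float64(0.849), np.float64(-0.746)), (np.float64(0.668), np.float64(0.805), np.float64(-0.75)), (np.float64(0.578), np.float64(0.503), np.float64(-0.001)), (np.float64(0.579), np.float64(0.488), np.float64(-0.003))]
170 [(np.float64(0.622), np.float64(0.985), np.float64(-0.745)), (np.float64(0.621), np.float64(0.847), np.float64(-0.743)), (np.float64(0.62), np.float64(0.797), np.float64(-0.731)), (np.float64(0.551), np.float64(0.504), np.float64(-0.004)), (np.float64(0.55), np.float64(0.486), np.float64(0.001))]
vise 0.056571932960011465
handle 0.05015210038942147
tape 0.0519915531777527
case 0.07036161756557319
lid 0.19155186186558512
```

```bash
python3 -m inch '[{"linear":[1,-0.33,-0.4],"twist":-0.98,"gripper":1},{"linear":[1,-0.33,-0.4],"twist":-0.98,"gripper":1},{"linear":[1,-0.33,-0.4],"twist":-0.98,"gripper":1},{"linear":[1,-0.33,-0.4],"twist":-0.98,"gripper":1},{"linear":[1,-0.33,-0.4],"twist":-0.98,"gripper":1},{"linear":[1,-0.33,-0.4],"twist":-0.98,"gripper":1},{"linear":[1,-0.33,-0.4],"twist":-0.98,"gripper":1},{"linear":[1,-0.33,-0.4],"twist":-0.98,"gripper":1},{"linear":[1,-0.33,-0.4],"twist":-0.98,"gripper":1}]'
python3 -m inch '[{"linear":[1,-0.33,0],"twist":0,"gripper":1},{"linear":[1,-0.33,0],"twist":0,"gripper":1},{"linear":[1,-0.33,0],"twist":0,"gripper":1}]'
python3 -m inch '[{"linear":[1,-0.33,0],"twist":0,"gripper":1},{"linear":[1,-0.33,0],"twist":0,"gripper":1},{"linear":[1,-0.33,0],"twist":0,"gripper":1},{"linear":[1,-0.33,0],"twist":0,"gripper":1},{"linear":[1,-0.33,0],"twist":0,"gripper":1}]'
```

```text
time: 0.85
tool_pos: [0.321, 0.4703, 0.1867]
ee_rot: [-3.141, 0.001, 1.697]
wrist_force: [0.2, 0.8, 0.6]
width: 0.0938
time: 1.1
tool_pos: [0.4239, 0.436, 0.1867]
ee_rot: [3.141, 0.002, 1.7]
wrist_force: [0.3, 0.2, -0.5]
width: 0.0941
time: 1.52
tool_pos: [0.5217, 0.4037, 0.1861]
ee_rot: [-3.139, 0.001, 1.699]
wrist_force: [-1.0, -0.0, -0.5]
width: 0.094
```

```bash
python3 -m inch '[{"linear":[0.06,0.02,-0.75],"twist":0,"gripper":1},{"linear":[0.06,0.02,-0.75],"twist":0,"gripper":1},{"linear":[0.06,0.02,-0.75],"twist":0,"gripper":1},{"linear":[0.06,0.02,-0.75],"twist":0,"gripper":1}]'
python3 - <<'E'
from h import *
s,R,t=snap('side'); a=s['image'][180:310,180:310,::-1]
cv2.imwrite('pics/a1.png',cv2.resize(a,None,fx=4.5,fy=4.5,interpolation=cv2.INTER_CUBIC))
E
```

```text
time: 1.85
tool_pos: [0.5242, 0.4064, 0.1099]
ee_rot: [-3.135, 0.003, 1.703]
wrist_force: [0.5, -0.5, 0.2]
width: 0.0938
```

View pics/a1.png

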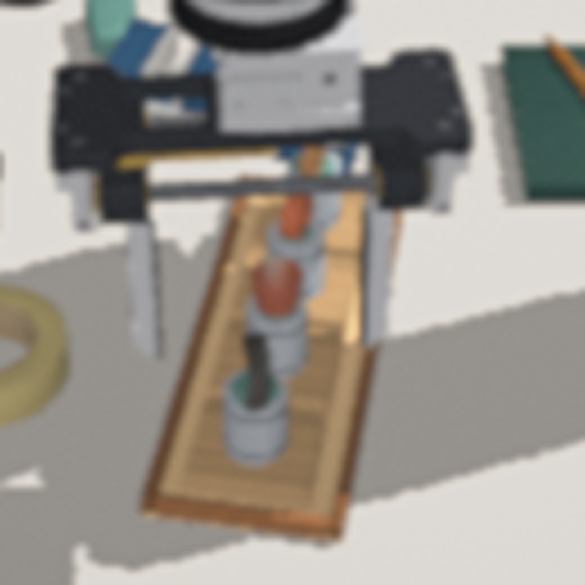

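```bash
python3 -m inch '[{"linear":[0.01,-0.01,-0.3],"twist":0,"gripper":1},{"linear":[0.01,-0.01,-0.6],"twist":0,"gripper":1},{"linear":[0.01,-0.01,-0.6],"twist":0,"gripper":1},{"linear":[0.01,-0.01,-0.6],"twist":0,"gripper":1}]'
python3 -m inch '[{"linear":[0,0,0],"twist":0,"gripper":0},{"linear":[0,0,0],"twist":0,"gripper":0},{"linear":[0,0,0],"twist":0,"gripper":0},{"linear":[0,0,0],"twist":0,"gripper":0},{"linear":[0,0,0],"twist":0,"gripper":0},{"linear":[0,0,0],"twist":0,"gripper":0},{"linear":[0,0,0],"twist":0,"gripper":0},{"linear":[0,0,0],"twist":0,"gripper":0},{"linear":[0,0,0],"twist":0,"gripper":0},{"linear":[0,0,0],"twist":0,"gripper":0}]'
```

```text
time: 2.23
tool_pos: [0.5276, 0.406, 0.0536]
ee_rot: [-3.141, -0.0, 1.702]
wrist_force: [0.2, 0.5, -0.2]
width: 0.0941
time: 3.07
tool_pos: [0.528, 0.4055, 0.0523]
ee_rot: [-3.141, 0.0, 1.702]
wrist_force: [-0.1, -0.5, -0.3]
width: 0.0314
```

```bash
python3 -m inch '[{"linear":[0,0,0.1],"twist":0,"gripper":0},{"linear":[0,0,0.3],"twist":0,"gripper":0},{"linear":[0,0,0.6],"twist":0,"gripper":0},{"linear":[0,0,1],"twist":0,"gripper":0},{"linear":[0,0,1],"twist":0,"gripper":0}]'
python3 -m inch '[{"linear":[-0.1,-0.3,0.2],"twist":0,"gripper":0},{"linear":[-0.1,-0.6,0.2],"twist":0,"gripper":0},{"linear":[-0.1,-1,0.2],"twist":0,"gripper":0},{"linear":[-0.1,-1,0.2],"twist":0,"gripper":0}]'
python3 - <<'E'
from h import *
s,R,t=snap('side'); a=s['image'][120:310,150:340,::-1]
cv2.imwrite('pics/a2.png',cv2.resize(a,None,fx=3,fy=3,interpolation=cv2.INTER_CUBIC))
E
```

```text
time: 3.48
tool_pos: [0.5317, 0.4079, 0.1632]
ee_rot: [3.127, -0.007, 1.702]
wrist_force: [1.0, 0.4, 0.9]
width: 0.0314
time: 3.82
tool_pos: [0.5184, 0.2999, 0.1732]
ee_rot: [3.141, 0.004, 1.697]
wrist_force: [1.0, -0.1, -2.1]
width: 0.0313
```

View pics/a2.png

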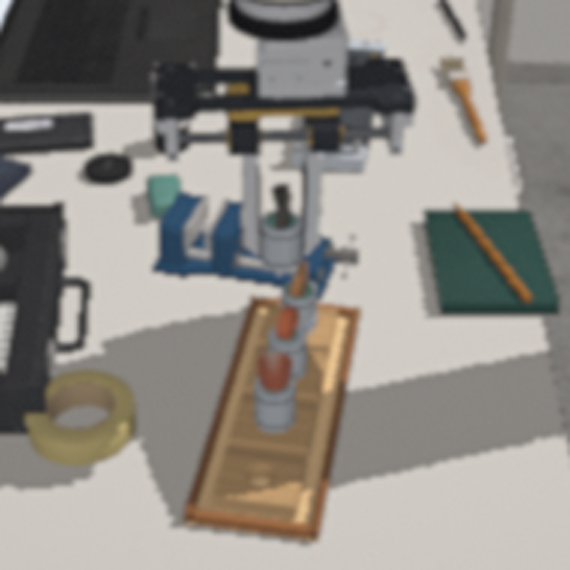

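```bash
python3 -m inch '[{"linear":[-0.1,-0.4,0.1],"twist":-0.1,"gripper":0},{"linear":[-0.1,-0.8,0.1],"twist":-0.22,"gripper":0},{"linear":[-0.1,-1,0.1],"twist":-0.22,"gripper":0}]'
python3 -m inch '[{"linear":[-0.1,-0.4,0],"twist":0,"gripper":0},{"linear":[-0.1,-0.8,0],"twist":0,"gripper":0},{"linear":[-0.1,-1,0],"twist":0,"gripper":0}]'
python3 -m inch '[{"linear":[-0.1,-0.4,0],"twist":0,"gripper":0},{"linear":[-0.1,-0.8,0],"twist":0,"gripper":0},{"linear":[-0.1,-1,0],"twist":0,"gripper":0}]'
python3 -m inch '[{"linear":[-0.05,-0.4,0],"twist":0,"gripper":0},{"linear":[-0.05,-0.8,0],"twist":0,"gripper":0},{"linear":[-0.05,-1,0],"twist":0,"gripper":0},{"linear":[-0.05,-1,0],"twist":0,"gripper":0},{"linear":[-0.05,-1,0],"twist":0,"gripper":0}]'
```

```text
time: 4.12
tool_pos: [0.5083, 0.2035, 0.1834]
ee_rot: [3.14, 0.001, 1.466]
wrist_force: [0.7, -0.3, -1.8]
width: 0.0313
time: 4.37
tool_pos: [0.498, 0.1031, 0.183]
ee_rot: [3.14, 0.001, 1.47]
wrist_force: [0.8, -0.6, -1.6]
width: 0.0315
time: 4.62
tool_pos: [0.4882, 0.0029, 0.183]
ee_rot: [3.14, 0.001, 1.469]
wrist_force: [1.2, -0.1, -0.5]
width: 0.0313
time: 5.03
tool_pos: [0.4836, -0.0945, 0.1827]
ee_rot: [3.141, -0.001, 1.469]
wrist_force: [0.4, -0.2, -1.8]
width: 0.0312
```

```bash
python3 -m inch '[{"linear":[-0.01,-0.2,0],"twist":0,"gripper":0},{"linear":[-0.01,-0.2,-0.3],"twist":0,"gripper":0},{"linear":[-0.01,-0.2,-0.6],"twist":0,"gripper":0},{"linear":[-0.01,-0.2,-1],"twist":0,"gripper":0},{"linear":[-0.01,-0.2,-1],"twist":0,"gripper":0},{"linear":[-0.01,-0.2,-1],"twist":0,"gripper":0}]'
python3 - <<'E'
from h import *
s,R,t=snap('side'); a=s['image'][100:220,190:310,::-1]
cv2.imwrite('pics/a3.png',cv2.resize(a,None,fx=5,fy=5,interpolation=cv2.INTER_CUBIC))
s,R,t=snap('top'); a=s['image'][150:230,290:420,::-1]
cv2.imwrite('pics/a3t.png',cv2.resize(a,None,fx=5,fy=5,interpolation=cv2.INTER_CUBIC))
E
```

```text
time: 5.53
tool_pos: [0.4805, -0.112, 0.0804]
ee_rot: [-3.136, -0.002, 1.473]
wrist_force: [0.9, 0.4, -1.4]
width: 0.0312
```

View pics/a3.png

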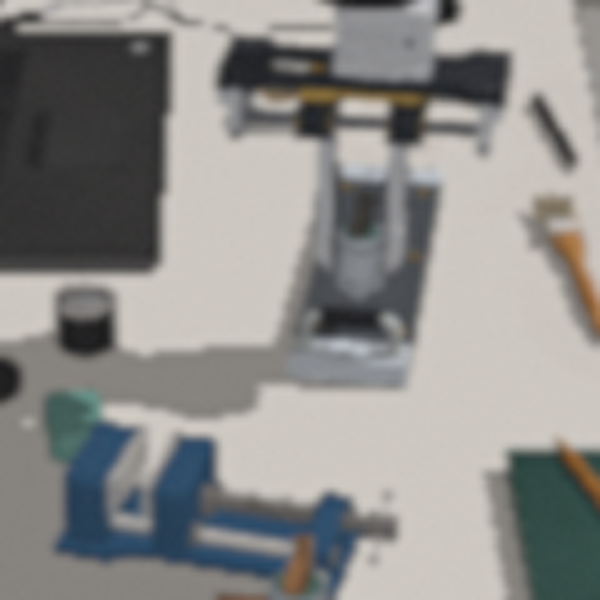

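View pics/a3t.png

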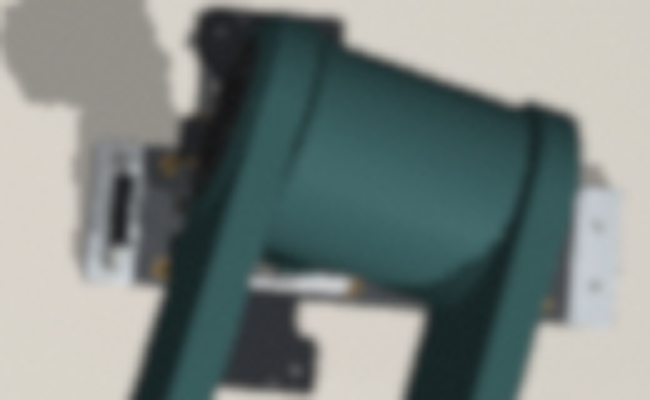

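Run:
```python
from h import *
o=robot.get_obs();print(o['tool_pos'],o['wrist_force'],o['time'])
```

```text
[ 0.48398932 -0.11385395  0.08494767] [ 0.57480598  0.38154973 -1.29515803] 5.6333
```

```bash
python3 -m inch '[{"linear":[0,0,-0.1],"twist":0,"gripper":0},{"linear":[0,0,-0.2],"twist":0,"gripper":0},{"linear":[0,0,-0.24],"twist":0,"gripper":0},{"linear":[0,0,-0.24],"twist":0,"gripper":0}]'
python3 -m inch '[{"linear":[0,0,-0.03],"twist":0,"gripper":0},{"linear":[0,0,-0.06],"twist":0,"gripper":0},{"linear":[0,0,-0.06],"twist":0,"gripper":0}]'
```

```text
time: 5.97
tool_pos: [0.4815, -0.1141, 0.0575]
ee_rot: [-3.14, -0.001, 1.471]
wrist_force: [-1.3, -0.3, -0.3]
width: 0.0315
time: 6.22
tool_pos: [0.4823, -0.1145, 0.0524]
ee_rot: [3.141, 0.0, 1.471]
wrist_force: [0.8, 0.4, -1.3]
width: 0.0314
```

```bash
python3 -m inch '[{"linear":[0,0,-0.01],"twist":0,"gripper":0},{"linear":[0,0,-0.015],"twist":0,"gripper":0},{"linear":[0,0,-0.015],"twist":0,"gripper":0}]'
```

```text
time: 6.47
tool_pos: [0.4824, -0.1145, 0.0522]
ee_rot: [3.141, 0.0, 1.471]
wrist_force: [-2.3, -0.0, 4.3]
width: 0.0314
```

Contact felt (4 N), z at seated height. Release.

```bash
python3 -m inch '[{"linear":[0,0,0],"twist":0,"gripper":0.6},{"linear":[0,0,0],"twist":0,"gripper":0.8},{"linear":[0,0,0],"twist":0,"gripper":1},{"linear":[0,0,0],"twist":0,"gripper":1},{"linear":[0,0,0],"twist":0,"gripper":1},{"linear":[0,0,0],"twist":0,"gripper":1},{"linear":[0,0,0],"twist":0,"gripper":1}]'
python3 -m inch '[{"linear":[0,0,0.2],"twist":0,"gripper":1},{"linear":[0,0,0.6],"twist":0,"gripper":1},{"linear":[0,0,1],"twist":0,"gripper":1},{"linear":[0,0,1],"twist":0,"gripper":1},{"linear":[0,0,1],"twist":0,"gripper":1}]'
python3 - <<'E'
from h import *
s,R,t=snap('side'); a=s['image'][100:220,190:310,::-1]
cv2.imwrite('pics/a4.png',cv2.resize(a,None,fx=5,fy=5,interpolation=cv2.INTER_CUBIC))
E
```

```text
time: 7.05
tool_pos: [0.4821, -0.1144, 0.0509]
ee_rot: [-3.141, -0.0, 1.471]
wrist_force: [-0.4, -0.6, -0.4]
width: 0.0747
time: 7.47
tool_pos: [0.4841, -0.1151, 0.1544]
ee_rot: [3.134, 0.002, 1.471]
wrist_force: [0.0, -0.3, -1.2]
width: 0.0941
```

View pics/a4.png

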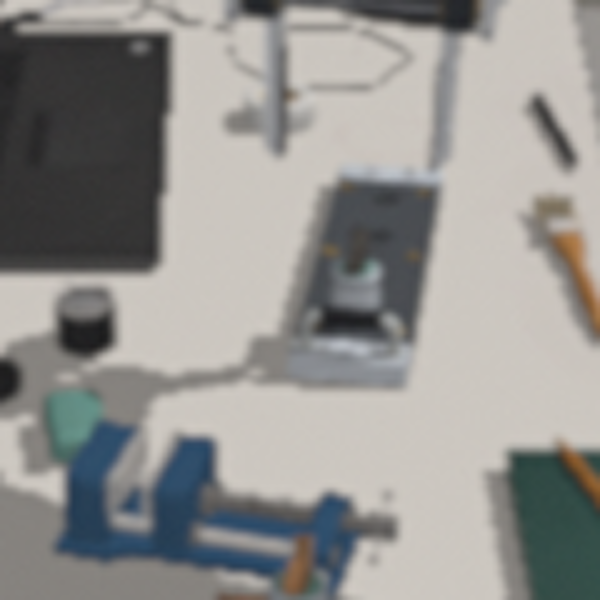

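```bash
python3 -m inch '[{"linear":[0.1,0.4,0],"twist":0,"gripper":1},{"linear":[0.1,0.8,0],"twist":0,"gripper":1},{"linear":[0.1,1,0],"twist":0,"gripper":1}]'
python3 -m inch '[{"linear":[0.1,0.4,0],"twist":0,"gripper":1},{"linear":[0.1,0.8,0],"twist":0,"gripper":1},{"linear":[0.1,1,0],"twist":0,"gripper":1}]'
python3 -m inch '[{"linear":[0.1,0.4,0],"twist":0,"gripper":1},{"linear":[0.1,0.8,0],"twist":0,"gripper":1},{"linear":[0.1,1,0],"twist":0,"gripper":1}]'
python3 -m inch '[{"linear":[0.09,0.4,0],"twist":0,"gripper":1},{"linear":[0.09,0.8,0],"twist":0,"gripper":1},{"linear":[0.09,1,0],"twist":0,"gripper":1}]'
python3 -m inch '[{"linear":[0,0.4,0],"twist":0,"gripper":1},{"linear":[0,0.61,0],"twist":0,"gripper":1},{"linear":[0,0.61,-0.3],"twist":0,"gripper":1},{"linear":[0,0.61,-0.4],"twist":0,"gripper":1},{"linear":[0,0.61,-0.4],"twist":0,"gripper":1},{"linear":[0,0.61,-0.4],"twist":0,"gripper":1}]'
python3 - <<'E'
from h import *
s,R,t=snap('side'); a=s['image'][180:310,180:310,::-1]
cv2.imwrite('pics/b1.png',cv2.resize(a,None,fx=4.5,fy=4.5,interpolation=cv2.INTER_CUBIC))
print(robot.get_obs()['tool_pos'])
E
```

```text
time: 7.77
tool_pos: [0.4907, -0.0115, 0.1484]
ee_rot: [-3.137, -0.002, 1.472]
wrist_force: [-0.6, -0.3, 0.0]
width: 0.094
time: 8.02
tool_pos: [0.5005, 0.0891, 0.1483]
ee_rot: [-3.137, -0.001, 1.474]
wrist_force: [-0.5, -0.0, 1.2]
width: 0.0938
time: 8.27
tool_pos: [0.5105, 0.1891, 0.1481]
ee_rot: [-3.137, -0.0, 1.474]
wrist_force: [-0.1, -0.6, 0.1]
width: 0.0935
time: 8.52
tool_pos: [0.5194, 0.289, 0.1478]
ee_rot: [-3.137, 0.001, 1.474]
wrist_force: [-0.2, -1.1, -0.4]
width: 0.094
time: 9.02
tool_pos: [0.5198, 0.3452, 0.1083]
ee_rot: [-3.137, 0.003, 1.47]
wrist_force: [1.2, 0.5, -0.3]
width: 0.0943
[0.52088358 0.34554861 0.1101554 ]
```

View pics/b1.png

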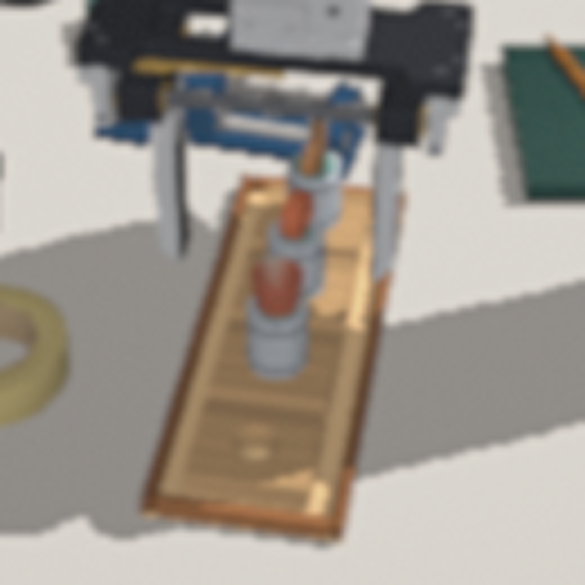

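Aligned over the cup; z 0.11 → 0.052, then grip and lift.

```bash
python3 -m inch '[{"linear":[0,0,-0.3],"twist":0,"gripper":1},{"linear":[0,0,-0.58],"twist":0,"gripper":1},{"linear":[0,0,-0.58],"twist":0,"gripper":1},{"linear":[0,0,-0.58],"twist":0,"gripper":1}]'
python3 -m inch '[{"linear":[0,0,0],"twist":0,"gripper":0},{"linear":[0,0,0],"twist":0,"gripper":0},{"linear":[0,0,0],"twist":0,"gripper":0},{"linear":[0,0,0],"twist":0,"gripper":0},{"linear":[0,0,0],"twist":0,"gripper":0},{"linear":[0,0,0],"twist":0,"gripper":0},{"linear":[0,0,0],"twist":0,"gripper":0},{"linear":[0,0,0],"twist":0,"gripper":0},{"linear":[0,0,0],"twist":0,"gripper":0},{"linear":[0,0,0],"twist":0,"gripper":0}]'
python3 -m inch '[{"linear":[0,0,0.1],"twist":0,"gripper":0},{"linear":[0,0,0.3],"twist":0,"gripper":0},{"linear":[0,0,0.6],"twist":0,"gripper":0},{"linear":[0,0,1],"twist":0,"gripper":0},{"linear":[0,0,1],"twist":0,"gripper":0}]'
```

```text
time: 9.4
tool_pos: [0.5206, 0.3454, 0.0525]
ee_rot: [-3.139, 0.002, 1.47]
wrist_force: [-0.5, 0.3, 0.1]
width: 0.094
time: 10.23
tool_pos: [0.521, 0.3466, 0.0529]
ee_rot: [-3.141, 0.0, 1.471]
wrist_force: [-0.2, 0.2, -0.1]
width: 0.0314
time: 10.65
tool_pos: [0.5249, 0.3487, 0.1634]
ee_rot: [3.128, -0.009, 1.471]
wrist_force: [2.0, 0.9, 1.3]
width: 0.0315
```

```bash
python3 -m inch '[{"linear":[-0.1,-0.4,0.2],"twist":0,"gripper":0},{"linear":[-0.1,-0.8,0.2],"twist":0,"gripper":0},{"linear":[-0.1,-1,0.2],"twist":0,"gripper":0}]'
python3 -m inch '[{"linear":[-0.1,-0.4,0],"twist":0,"gripper":0},{"linear":[-0.1,-0.8,0],"twist":0,"gripper":0},{"linear":[-0.1,-1,0],"twist":0,"gripper":0}]'
python3 -m inch '[{"linear":[-0.1,-0.4,0],"twist":0,"gripper":0},{"linear":[-0.1,-0.8,0],"twist":0,"gripper":0},{"linear":[-0.1,-1,0],"twist":0,"gripper":0}]'
python3 -m inch '[{"linear":[-0.1,-0.4,0],"twist":0,"gripper":0},{"linear":[-0.1,-0.8,0],"twist":0,"gripper":0},{"linear":[-0.1,-1,0],"twist":0,"gripper":0}]'
python3 -m inch '[{"linear":[-0.04,-0.4,0],"twist":0,"gripper":0},{"linear":[-0.04,-0.8,0],"twist":0,"gripper":0},{"linear":[-0.04,-1,0],"twist":0,"gripper":0}]'
python3 -m inch '[{"linear":[0,-0.21,0],"twist":0,"gripper":0},{"linear":[0,-0.21,-0.2],"twist":0,"gripper":0},{"linear":[0,-0.21,-0.5],"twist":0,"gripper":0},{"linear":[0,-0.21,-0.8],"twist":0,"gripper":0},{"linear":[0,-0.21,-0.9],"twist":0,"gripper":0},{"linear":[0,-0.21,-0.9],"twist":0,"gripper":0},{"linear":[0,-0.21,-0.9],"twist":0,"gripper":0}]'
python3 - <<'E'
from h import *
s,R,t=snap('side'); a=s['image'][100:220,190:310,::-1]
cv2.imwrite('pics/b2.png',cv2.resize(a,None,fx=5,fy=5,interpolation=cv2.INTER_CUBIC))
print(robot.get_obs()['tool_pos'])
E
```

```text
time: 10.9
tool_pos: [0.5116, 0.2442, 0.1753]
ee_rot: [3.138, 0.0, 1.471]
wrist_force: [0.6, 0.8, -1.8]
width: 0.0317
time: 11.15
tool_pos: [0.5007, 0.1431, 0.1736]
ee_rot: [3.14, 0.002, 1.469]
wrist_force: [-0.3, 0.4, -1.2]
width: 0.0315
time: 11.4
tool_pos: [0.4907, 0.0431, 0.1736]
ee_rot: [3.14, 0.002, 1.469]
wrist_force: [0.8, 0.2, -0.3]
width: 0.0314
time: 11.65
tool_pos: [0.4807, -0.057, 0.1737]
ee_rot: [3.14, 0.002, 1.468]
wrist_force: [0.6, -0.0, -1.5]
width: 0.0315
time: 11.9
tool_pos: [0.4767, -0.1573, 0.1736]
ee_rot: [3.14, 0.003, 1.468]
wrist_force: [0.5, 0.8, -2.0]
width: 0.0311
time: 12.48
tool_pos: [0.4774, -0.1744, 0.0835]
ee_rot: [3.141, 0.0, 1.471]
wrist_force: [-0.1, -0.5, -0.5]
width: 0.0314
[ 0.4782321  -0.17476716  0.08481196]
```

View pics/b2.png

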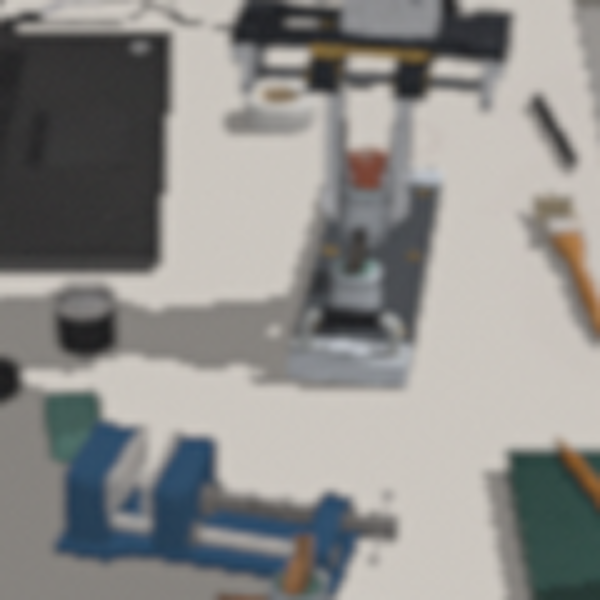

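```bash
python3 -m inch '[{"linear":[0,0,-0.1],"twist":0,"gripper":0},{"linear":[0,0,-0.2],"twist":0,"gripper":0},{"linear":[0,0,-0.25],"twist":0,"gripper":0},{"linear":[0,0,-0.25],"twist":0,"gripper":0}]'
python3 -m inch '[{"linear":[0,0,-0.03],"twist":0,"gripper":0},{"linear":[0,0,-0.05],"twist":0,"gripper":0},{"linear":[0,0,-0.065],"twist":0,"gripper":0},{"linear":[0,0,-0.065],"twist":0,"gripper":0}]'
```

```text
time: 12.87
tool_pos: [0.4761, -0.1739, 0.0564]
ee_rot: [-3.139, -0.001, 1.471]
wrist_force: [-0.5, 0.5, -1.3]
width: 0.0314
time: 13.2
tool_pos: [0.4772, -0.1744, 0.0528]
ee_rot: [-3.142, 0.0, 1.471]
wrist_force: [-2.3, 2.2, 5.1]
width: 0.0311
```

```bash
python3 -m inch '[{"linear":[0,0,0],"twist":0,"gripper":0.6},{"linear":[0,0,0],"twist":0,"gripper":0.8},{"linear":[0,0,0],"twist":0,"gripper":1},{"linear":[0,0,0],"twist":0,"gripper":1},{"linear":[0,0,0],"twist":0,"gripper":1},{"linear":[0,0,0],"twist":0,"gripper":1},{"linear":[0,0,0],"twist":0,"gripper":1},{"linear":[0,0,0],"twist":0,"gripper":1}]'
python3 -m inch '[{"linear":[0,0,0.2],"twist":0,"gripper":1},{"linear":[0,0,0.6],"twist":0,"gripper":1},{"linear":[0,0,1],"twist":0,"gripper":1},{"linear":[0,0,1],"twist":0,"gripper":1},{"linear":[0,0,1],"twist":0,"gripper":1}]'
python3 -m inch '[{"linear":[0.1,0.4,0],"twist":0,"gripper":1},{"linear":[0.1,0.8,0],"twist":0,"gripper":1},{"linear":[0.1,1,0],"twist":0,"gripper":1}]'
python3 -m inch '[{"linear":[0.1,0.4,0],"twist":-0.1,"gripper":1},{"linear":[0.1,0.8,0],"twist":-0.225,"gripper":1},{"linear":[0.1,1,0],"twist":-0.225,"gripper":1}]'
python3 -m inch '[{"linear":[0.1,0.4,0],"twist":0,"gripper":1},{"linear":[0.1,0.8,0],"twist":0,"gripper":1},{"linear":[0.1,1,0],"twist":0,"gripper":1}]'
python3 -m inch '[{"linear":[0.07,0.4,0],"twist":0,"gripper":1},{"linear":[0.07,0.8,0],"twist":0,"gripper":1},{"linear":[0.07,1,0],"twist":0,"gripper":1}]'
python3 -m inch '[{"linear":[0,0.4,0],"twist":0,"gripper":1},{"linear":[0,0.605,0],"twist":0,"gripper":1},{"linear":[0,0.605,-0.3],"twist":0,"gripper":1},{"linear":[0,0.605,-0.4],"twist":0,"gripper":1},{"linear":[0,0.605,-0.4],"twist":0,"gripper":1},{"linear":[0,0.605,-0.4],"twist":0,"gripper":1}]'
python3 - <<'E'
from h import *
s,R,t=snap('side'); a=s['image'][110:300,180:310,::-1]
cv2.imwrite('pics/c1.png',cv2.resize(a,None,fx=3,fy=3,interpolation=cv2.INTER_CUBIC))
print(robot.get_obs()['tool_pos'])
E
```

```text
time: 13.87
tool_pos: [0.4772, -0.1744, 0.0514]
ee_rot: [3.142, -0.0, 1.471]
wrist_force: [-0.7, -0.0, -0.3]
width: 0.0814
time: 14.28
tool_pos: [0.479, -0.1753, 0.155]
ee_rot: [3.135, 0.003, 1.471]
wrist_force: [-0.6, 0.7, -0.6]
width: 0.0943
time: 14.53
tool_pos: [0.486, -0.0713, 0.1494]
ee_rot: [-3.138, -0.003, 1.472]
wrist_force: [-0.7, -1.3, 0.4]
width: 0.0938
time: 14.78
tool_pos: [0.496, 0.0284, 0.1493]
ee_rot: [-3.138, -0.0, 1.233]
wrist_force: [0.6, -0.0, 0.2]
width: 0.0938
time: 15.03
tool_pos: [0.5058, 0.1293, 0.1492]
ee_rot: [-3.138, -0.0, 1.238]
wrist_force: [0.4, -0.5, 0.4]
width: 0.094
time: 15.28
tool_pos: [0.5127, 0.2292, 0.149]
ee_rot: [-3.138, 0.001, 1.238]
wrist_force: [0.8, -0.7, -0.3]
width: 0.0942
time: 15.78
tool_pos: [0.5129, 0.2849, 0.1092]
ee_rot: [-3.138, 0.004, 1.235]
wrist_force: [0.0, -0.1, 0.7]
width: 0.0942
[0.5139249  0.28518634 0.11090968]
```

View pics/c1.png

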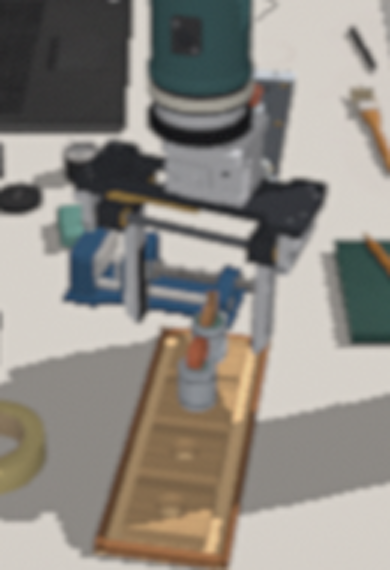

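```bash
python3 -m inch '[{"linear":[0,0,-0.3],"twist":0,"gripper":1},{"linear":[0,0,-0.58],"twist":0,"gripper":1},{"linear":[0,0,-0.58],"twist":0,"gripper":1},{"linear":[0,0,-0.58],"twist":0,"gripper":1}]'
python3 -m inch '[{"linear":[0,0,0],"twist":0,"gripper":0},{"linear":[0,0,0],"twist":0,"gripper":0},{"linear":[0,0,0],"twist":0,"gripper":0},{"linear":[0,0,0],"twist":0,"gripper":0},{"linear":[0,0,0],"twist":0,"gripper":0},{"linear":[0,0,0],"twist":0,"gripper":0},{"linear":[0,0,0],"twist":0,"gripper":0},{"linear":[0,0,0],"twist":0,"gripper":0},{"linear":[0,0,0],"twist":0,"gripper":0},{"linear":[0,0,0],"twist":0,"gripper":0}]'
python3 -m inch '[{"linear":[0,0,0.1],"twist":0,"gripper":0},{"linear":[0,0,0.3],"twist":0,"gripper":0},{"linear":[0,0,0.6],"twist":0,"gripper":0},{"linear":[0,0,1],"twist":0,"gripper":0},{"linear":[0,0,1],"twist":0,"gripper":0}]'
```

```text
time: 16.17
tool_pos: [0.5136, 0.2851, 0.0531]
ee_rot: [-3.14, 0.002, 1.234]
wrist_force: [0.4, 0.4, 1.6]
width: 0.094
time: 17.0
tool_pos: [0.514, 0.2861, 0.0534]
ee_rot: [-3.141, 0.0, 1.236]
wrist_force: [-0.8, 0.1, -0.5]
width: 0.0319
time: 17.42
tool_pos: [0.5182, 0.2879, 0.1635]
ee_rot: [3.13, -0.011, 1.236]
wrist_force: [0.8, 0.2, 0.7]
width: 0.0313
```

```bash
python3 -m inch '[{"linear":[-0.1,-0.4,0.2],"twist":0,"gripper":0},{"linear":[-0.1,-0.8,0.2],"twist":0,"gripper":0},{"linear":[-0.1,-1,0.2],"twist":0,"gripper":0}]'
python3 -m inch '[{"linear":[-0.1,-0.4,0],"twist":0.1,"gripper":0},{"linear":[-0.1,-0.8,0],"twist":0.225,"gripper":0},{"linear":[-0.1,-1,0],"twist":0.225,"gripper":0}]'
python3 -m inch '[{"linear":[-0.1,-0.4,0],"twist":0,"gripper":0},{"linear":[-0.1,-0.8,0],"twist":0,"gripper":0},{"linear":[-0.1,-1,0],"twist":0,"gripper":0}]'
python3 -m inch '[{"linear":[-0.1,-0.4,0],"twist":0,"gripper":0},{"linear":[-0.1,-0.8,0],"twist":0,"gripper":0},{"linear":[-0.1,-1,0],"twist":0,"gripper":0}]'
python3 -m inch '[{"linear":[-0.03,-0.4,0],"twist":0,"gripper":0},{"linear":[-0.03,-0.8,0],"twist":0,"gripper":0},{"linear":[-0.03,-1,0],"twist":0,"gripper":0}]'
python3 -m inch '[{"linear":[0,-0.21,0],"twist":0,"gripper":0},{"linear":[0,-0.21,-0.2],"twist":0,"gripper":0},{"linear":[0,-0.21,-0.5],"twist":0,"gripper":0},{"linear":[0,-0.21,-0.8],"twist":0,"gripper":0},{"linear":[0,-0.21,-0.9],"twist":0,"gripper":0},{"linear":[0,-0.21,-0.9],"twist":0,"gripper":0},{"linear":[0,-0.21,-0.9],"twist":0,"gripper":0}]'
python3 - <<'E'
from h import *
s,R,t=snap('side'); a=s['image'][100:220,190:310,::-1]
cv2.imwrite('pics/c2.png',cv2.resize(a,None,fx=5,fy=5,interpolation=cv2.INTER_CUBIC))
print(robot.get_obs()['tool_pos'])
E
```

```text
time: 17.67
tool_pos: [0.5046, 0.1837, 0.1758]
ee_rot: [3.137, -0.0, 1.235]
wrist_force: [-0.4, 0.1, -1.6]
width: 0.0313
time: 17.92
tool_pos: [0.4937, 0.0834, 0.1741]
ee_rot: [3.14, 0.001, 1.474]
wrist_force: [0.0, -0.7, -0.4]
width: 0.0317
time: 18.17
tool_pos: [0.4836, -0.0175, 0.1741]
ee_rot: [3.14, 0.002, 1.468]
wrist_force: [0.3, -0.9, -0.8]
width: 0.0312
time: 18.42
tool_pos: [0.4736, -0.1177, 0.1741]
ee_rot: [3.14, 0.002, 1.468]
wrist_force: [0.4, -0.7, -1.5]
width: 0.0316
time: 18.67
tool_pos: [0.4707, -0.2179, 0.1739]
ee_rot: [3.141, 0.003, 1.468]
wrist_force: [0.9, 1.2, -1.4]
width: 0.0313
time: 19.25
tool_pos: [0.4713, -0.2349, 0.084]
ee_rot: [3.142, -0.0, 1.471]
wrist_force: [0.5, 0.1, -1.0]
width: 0.0314
[ 0.47217623 -0.23537571  0.08530225]
```

View pics/c2.png

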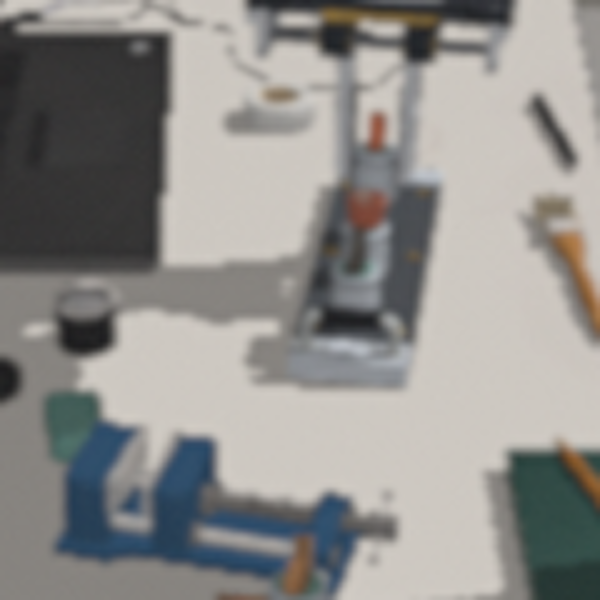

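```bash
python3 -m inch '[{"linear":[0,0,-0.1],"twist":0,"gripper":0},{"linear":[0,0,-0.2],"twist":0,"gripper":0},{"linear":[0,0,-0.25],"twist":0,"gripper":0},{"linear":[0,0,-0.25],"twist":0,"gripper":0}]'
python3 -m inch '[{"linear":[0,0,-0.03],"twist":0,"gripper":0},{"linear":[0,0,-0.05],"twist":0,"gripper":0},{"linear":[0,0,-0.065],"twist":0,"gripper":0},{"linear":[0,0,-0.065],"twist":0,"gripper":0}]'
```

```text
time: 19.63
tool_pos: [0.4702, -0.2342, 0.0569]
ee_rot: [-3.139, -0.001, 1.471]
wrist_force: [0.2, 0.4, -2.2]
width: 0.0317
time: 19.97
tool_pos: [0.4712, -0.235, 0.0533]
ee_rot: [3.141, 0.0, 1.471]
wrist_force: [-2.2, 1.7, 4.8]
width: 0.0311
```

```bash
python3 -m inch '[{"linear":[0,0,0],"twist":0,"gripper":0.6},{"linear":[0,0,0],"twist":0,"gripper":0.8},{"linear":[0,0,0],"twist":0,"gripper":1},{"linear":[0,0,0],"twist":0,"gripper":1},{"linear":[0,0,0],"twist":0,"gripper":1},{"linear":[0,0,0],"twist":0,"gripper":1},{"linear":[0,0,0],"twist":0,"gripper":1},{"linear":[0,0,0],"twist":0,"gripper":1}]'
python3 -m inch '[{"linear":[0,0,0.2],"twist":0,"gripper":1},{"linear":[0,0,0.6],"twist":0,"gripper":1},{"linear":[0,0,1],"twist":0,"gripper":1},{"linear":[0,0,1],"twist":0,"gripper":1},{"linear":[0,0,1],"twist":0,"gripper":1}]'
python3 -m inch '[{"linear":[0.1,0.4,0],"twist":0,"gripper":1},{"linear":[0.1,0.8,0],"twist":0,"gripper":1},{"linear":[0.1,1,0],"twist":0,"gripper":1}]'
python3 -m inch '[{"linear":[0.1,0.4,0],"twist":-0.02,"gripper":1},{"linear":[0.1,0.8,0],"twist":-0.02,"gripper":1},{"linear":[0.1,1,0],"twist":-0.02,"gripper":1}]'
python3 -m inch '[{"linear":[0.1,0.4,0],"twist":0,"gripper":1},{"linear":[0.1,0.8,0],"twist":0,"gripper":1},{"linear":[0.1,1,0],"twist":0,"gripper":1}]'
python3 -m inch '[{"linear":[0.065,0.4,0],"twist":0,"gripper":1},{"linear":[0.065,0.8,0],"twist":0,"gripper":1},{"linear":[0.065,1,0],"twist":0,"gripper":1}]'
python3 -m inch '[{"linear":[0,0.4,0],"twist":0,"gripper":1},{"linear":[0,0.615,0],"twist":0,"gripper":1},{"linear":[0,0.615,-0.3],"twist":0,"gripper":1},{"linear":[0,0.615,-0.4],"twist":0,"gripper":1},{"linear":[0,0.615,-0.4],"twist":0,"gripper":1},{"linear":[0,0.615,-0.4],"twist":0,"gripper":1}]'
python3 - <<'E'
from h import *
s,R,t=snap('side'); a=s['image'][110:300,180:310,::-1]
cv2.imwrite('pics/d1.png',cv2.resize(a,None,fx=3,fy=3,interpolation=cv2.INTER_CUBIC))
print(robot.get_obs()['tool_pos'])
E
```

```text
time: 20.63
tool_pos: [0.4711, -0.2349, 0.0519]
ee_rot: [-3.142, -0.0, 1.471]
wrist_force: [0.6, 0.5, 0.7]
width: 0.0812
time: 21.05
tool_pos: [0.4729, -0.236, 0.1556]
ee_rot: [3.135, 0.003, 1.471]
wrist_force: [0.2, -0.7, -0.7]
width: 0.0938
time: 21.3
tool_pos: [0.48, -0.1316, 0.1499]
ee_rot: [-3.138, -0.003, 1.472]
wrist_force: [-0.0, -0.1, -0.3]
width: 0.0938
time: 21.55
tool_pos: [0.4899, -0.0311, 0.1498]
ee_rot: [-3.138, -0.002, 1.453]
wrist_force: [0.1, -0.4, 0.2]
width: 0.0943
time: 21.8
tool_pos: [0.4998, 0.0688, 0.1498]
ee_rot: [-3.138, -0.001, 1.453]
wrist_force: [0.3, -0.8, -0.1]
width: 0.0939
time: 22.05
tool_pos: [0.5062, 0.1687, 0.1497]
ee_rot: [-3.138, -0.001, 1.453]
wrist_force: [-0.3, -0.1, -0.3]
width: 0.0939
time: 22.55
tool_pos: [0.5064, 0.2255, 0.1099]
ee_rot: [-3.137, 0.002, 1.449]
wrist_force: [0.1, 0.2, 0.8]
width: 0.0944
[0.5073851  0.22572986 0.11142654]
```

View pics/d1.png

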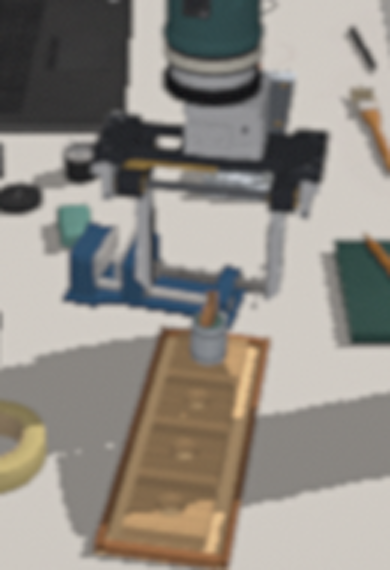

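```bash
python3 -m inch '[{"linear":[0,0,-0.3],"twist":0,"gripper":1},{"linear":[0,0,-0.59],"twist":0,"gripper":1},{"linear":[0,0,-0.59],"twist":0,"gripper":1},{"linear":[0,0,-0.59],"twist":0,"gripper":1}]'
python3 -m inch '[{"linear":[0,0,0],"twist":0,"gripper":0},{"linear":[0,0,0],"twist":0,"gripper":0},{"linear":[0,0,0],"twist":0,"gripper":0},{"linear":[0,0,0],"twist":0,"gripper":0},{"linear":[0,0,0],"twist":0,"gripper":0},{"linear":[0,0,0],"twist":0,"gripper":0},{"linear":[0,0,0],"twist":0,"gripper":0},{"linear":[0,0,0],"twist":0,"gripper":0},{"linear":[0,0,0],"twist":0,"gripper":0},{"linear":[0,0,0],"twist":0,"gripper":0}]'
python3 -m inch '[{"linear":[0,0,0.1],"twist":0,"gripper":0},{"linear":[0,0,0.3],"twist":0,"gripper":0},{"linear":[0,0,0.6],"twist":0,"gripper":0},{"linear":[0,0,1],"twist":0,"gripper":0},{"linear":[0,0,1],"twist":0,"gripper":0}]'
```

```text
time: 22.93
tool_pos: [0.507, 0.2256, 0.0526]
ee_rot: [-3.139, 0.001, 1.449]
wrist_force: [0.1, -0.4, -0.0]
width: 0.0936
time: 23.77
tool_pos: [0.5074, 0.2266, 0.0529]
ee_rot: [-3.141, 0.0, 1.45]
wrist_force: [-0.5, 0.6, -0.6]
width: 0.0314
time: 24.18
tool_pos: [0.5118, 0.2281, 0.1627]
ee_rot: [3.127, -0.007, 1.45]
wrist_force: [1.4, -0.5, 0.3]
width: 0.0311
```

```bash
python3 -m inch '[{"linear":[-0.1,-0.4,0.2],"twist":0.02,"gripper":0},{"linear":[-0.1,-0.8,0.2],"twist":0.02,"gripper":0},{"linear":[-0.1,-1,0.2],"twist":0.02,"gripper":0}]'
python3 -m inch '[{"linear":[-0.1,-0.4,0],"twist":0,"gripper":0},{"linear":[-0.1,-0.8,0],"twist":0,"gripper":0},{"linear":[-0.1,-1,0],"twist":0,"gripper":0}]'
python3 -m inch '[{"linear":[-0.1,-0.4,0],"twist":0,"gripper":0},{"linear":[-0.1,-0.8,0],"twist":0,"gripper":0},{"linear":[-0.1,-1,0],"twist":0,"gripper":0}]'
python3 -m inch '[{"linear":[-0.1,-0.4,0],"twist":0,"gripper":0},{"linear":[-0.1,-0.8,0],"twist":0,"gripper":0},{"linear":[-0.1,-1,0],"twist":0,"gripper":0}]'
python3 -m inch '[{"linear":[-0.02,-0.4,0],"twist":0,"gripper":0},{"linear":[-0.02,-0.8,0],"twist":0,"gripper":0},{"linear":[-0.02,-1,0],"twist":0,"gripper":0}]'
python3 -m inch '[{"linear":[0,-0.21,0],"twist":0,"gripper":0},{"linear":[0,-0.21,-0.2],"twist":0,"gripper":0},{"linear":[0,-0.21,-0.5],"twist":0,"gripper":0},{"linear":[0,-0.21,-0.8],"twist":0,"gripper":0},{"linear":[0,-0.21,-0.9],"twist":0,"gripper":0},{"linear":[0,-0.21,-0.9],"twist":0,"gripper":0},{"linear":[0,-0.21,-0.9],"twist":0,"gripper":0}]'
python3 - <<'E'
from h import *
s,R,t=snap('side'); a=s['image'][100:220,190:310,::-1]
cv2.imwrite('pics/d2.png',cv2.resize(a,None,fx=5,fy=5,interpolation=cv2.INTER_CUBIC))
print(robot.get_obs()['tool_pos'])
E
```

```text
time: 24.43
tool_pos: [0.498, 0.1241, 0.1751]
ee_rot: [3.138, 0.001, 1.471]
wrist_force: [0.6, -1.0, -1.2]
width: 0.0313
time: 24.68
tool_pos: [0.487, 0.0231, 0.1734]
ee_rot: [3.141, 0.002, 1.469]
wrist_force: [-0.0, 0.4, -2.0]
width: 0.0313
time: 24.93
tool_pos: [0.4769, -0.077, 0.1734]
ee_rot: [3.141, 0.002, 1.468]
wrist_force: [0.0, 0.1, -2.1]
width: 0.0314
time: 25.18
tool_pos: [0.4669, -0.1772, 0.1733]
ee_rot: [3.141, 0.002, 1.468]
wrist_force: [-0.5, 0.3, -2.2]
width: 0.0312
time: 25.43
tool_pos: [0.4649, -0.2774, 0.1731]
ee_rot: [3.141, 0.002, 1.468]
wrist_force: [-0.4, 0.4, -1.4]
width: 0.0314
time: 26.02
tool_pos: [0.4657, -0.2944, 0.0833]
ee_rot: [-3.141, -0.0, 1.471]
wrist_force: [0.2, -0.4, -0.3]
width: 0.0316
[ 0.46654558 -0.29494601  0.08472279]
```

View pics/d2.png

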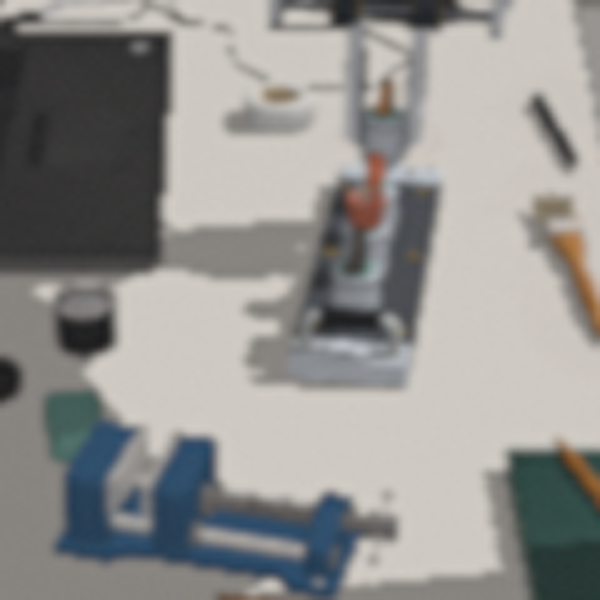

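```bash
python3 -m inch '[{"linear":[0,0,-0.1],"twist":0,"gripper":0},{"linear":[0,0,-0.2],"twist":0,"gripper":0},{"linear":[0,0,-0.25],"twist":0,"gripper":0},{"linear":[0,0,-0.25],"twist":0,"gripper":0}]'
python3 -m inch '[{"linear":[0,0,-0.03],"twist":0,"gripper":0},{"linear":[0,0,-0.05],"twist":0,"gripper":0},{"linear":[0,0,-0.065],"twist":0,"gripper":0},{"linear":[0,0,-0.065],"twist":0,"gripper":0}]'
```

```text
time: 26.4
tool_pos: [0.4648, -0.2936, 0.0564]
ee_rot: [-3.139, -0.002, 1.471]
wrist_force: [-0.4, -0.7, -1.5]
width: 0.0314
time: 26.73
tool_pos: [0.4655, -0.2945, 0.0529]
ee_rot: [-3.141, 0.0, 1.471]
wrist_force: [-3.3, 1.5, 4.7]
width: 0.0314
```

Same seating signature. Release, rise, and move aside for the overhead check.

```bash
python3 -m inch '[{"linear":[0,0,0],"twist":0,"gripper":0.6},{"linear":[0,0,0],"twist":0,"gripper":0.8},{"linear":[0,0,0],"twist":0,"gripper":1},{"linear":[0,0,0],"twist":0,"gripper":1},{"linear":[0,0,0],"twist":0,"gripper":1},{"linear":[0,0,0],"twist":0,"gripper":1},{"linear":[0,0,0],"twist":0,"gripper":1},{"linear":[0,0,0],"twist":0,"gripper":1}]'
python3 -m inch '[{"linear":[0,0,0.2],"twist":0,"gripper":1},{"linear":[0,0,0.6],"twist":0,"gripper":1},{"linear":[0,0,1],"twist":0,"gripper":1},{"linear":[0,0,1],"twist":0,"gripper":1},{"linear":[0,0,1],"twist":0,"gripper":1}]'
python3 -m inch '[{"linear":[-0.3,0,0.5],"twist":0,"gripper":1},{"linear":[-0.7,0,0.5],"twist":0,"gripper":1},{"linear":[-1,0,0.5],"twist":0,"gripper":1}]'
python3 -m inch '[{"linear":[-0.4,0,0],"twist":0,"gripper":1},{"linear":[-0.9,0,0],"twist":0,"gripper":1},{"linear":[-0.9,0,0],"twist":0,"gripper":1},{"linear":[-0.9,0,0],"twist":0,"gripper":1}]'
python3 -m inch '[{"linear":[0,0.4,0],"twist":0,"gripper":1},{"linear":[0,0.8,0],"twist":0,"gripper":1},{"linear":[0,1,0],"twist":0,"gripper":1}]'
python3 -m inch '[{"linear":[0,0.4,0],"twist":0,"gripper":1},{"linear":[0,0.8,0],"twist":0,"gripper":1},{"linear":[0,1,0],"twist":0,"gripper":1}]'
python3 -m inch '[{"linear":[0,0.4,0],"twist":0,"gripper":1},{"linear":[0,0.8,0],"twist":0,"gripper":1},{"linear":[0,1,0],"twist":0,"gripper":1},{"linear":[0,1,0],"twist":0,"gripper":1},{"linear":[0,1,0],"twist":0,"gripper":1}]'
python3 - <<'E'
from h import *
s,R,t=snap('side'); a=s['image'][100:220,190:310,::-1]
cv2.imwrite('pics/e1.png',cv2.resize(a,None,fx=5,fy=5,interpolation=cv2.INTER_CUBIC))
s,R,t=snap('top'); a=s['image'][150:230,290:420,::-1]
cv2.imwrite('pics/e2.png',cv2.resize(a,None,fx=5,fy=5,interpolation=cv2.INTER_CUBIC))
C=cloud(s,R,t)
for c in[(.4827,-.1151),(.4769,-.1748),(.4711,-.2346),(.4653,-.2943)]:
    d=np.hypot(C[...,0]-c[0],C[...,1]-c[1])<.02
    z=C[...,2]; q=d&(z>.046)&(z<.061); r=d&(z>.066)&(z<.1)
    print(q.sum(),np.round(np.median(z[q]),4),'collar centre',cv2.minEnclosingCircle((C[q][:,:2]*1000).astype(np.float32)),'top',np.percentile(z[r],90))
E
```

```text
time: 27.4
tool_pos: [0.4657, -0.2944, 0.0514]
ee_rot: [3.142, -0.0, 1.471]
wrist_force: [0.4, 0.2, 0.8]
width: 0.0815
time: 27.82
tool_pos: [0.4673, -0.2957, 0.1553]
ee_rot: [3.135, 0.004, 1.471]
wrist_force: [0.3, -0.1, -0.4]
width: 0.0943
time: 28.07
tool_pos: [0.3655, -0.2947, 0.2026]
ee_rot: [3.14, 0.002, 1.473]
wrist_force: [0.0, -0.2, 0.9]
width: 0.0936
time: 28.4
tool_pos: [0.2736, -0.2939, 0.2001]
ee_rot: [-3.14, -0.001, 1.467]
wrist_force: [-0.4, 0.0, 0.2]
width: 0.0939
time: 28.65
tool_pos: [0.2762, -0.1915, 0.2004]
ee_rot: [-3.141, -0.004, 1.472]
wrist_force: [0.2, -0.3, -0.8]
width: 0.094
time: 28.9
tool_pos: [0.2761, -0.091, 0.2009]
ee_rot: [-3.141, -0.003, 1.474]
wrist_force: [0.9, -0.2, 0.7]
width: 0.0942
time: 29.32
tool_pos: [0.2761, 0.0067, 0.201]
ee_rot: [-3.141, 0.0, 1.476]
wrist_force: [-0.3, -0.5, -0.1]
width: 0.0942
70 0.0545 collar centre ((483.505126953125, -112.60963439941406), 15.72822380065918) top 0.08066323242757924
70 0.0552 collar centre ((478.3204650878906, -172.3439483642578), 15.439441680908203) top 0.07822347186100426
74 0.0535 collar centre ((472.9366455078125, -233.6859130859375), 15.985472679138184) top 0.07994357427819505
80 0.0539 collar centre ((467.3652038574219, -293.93255615234375), 16.870357513427734) top 0.0800386378881477
```

View pics/e1.png

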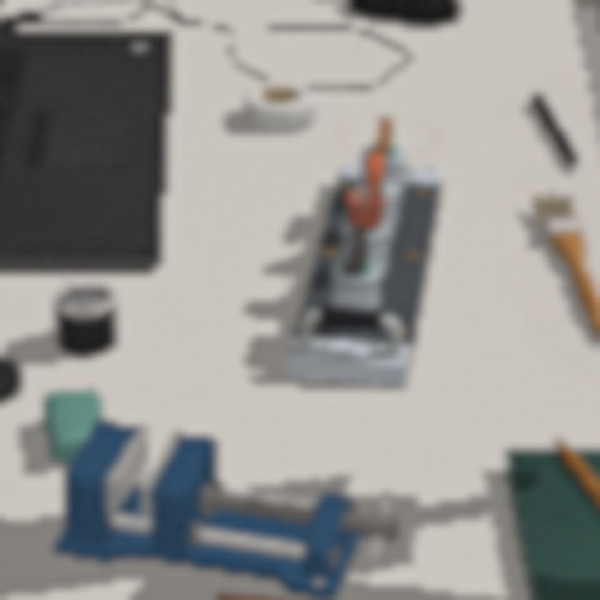

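View pics/e2.png

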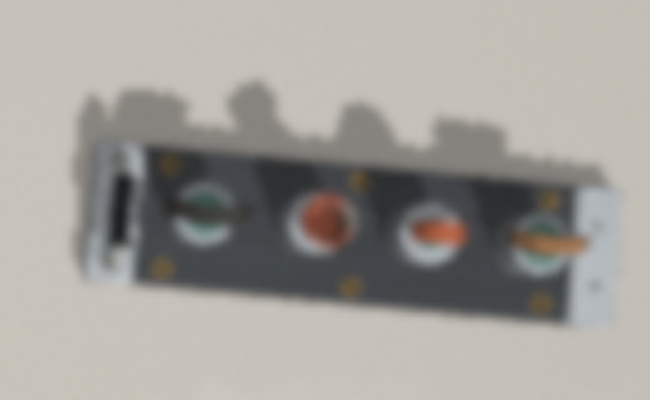

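```bash
python3 -c "
from bench import robot
print(robot.close_job())"
```

```text
the job is handed in; nothing more can be done
None
```

All four finds are in the pallet seats, in tray order, starting from the handle at the pallet's left (+y) end: flint, cup, whorl, sherd. I handed the job in at about 29 s of the 115 s allowed.

- **Seating:** each mount met the pallet with about 4–5 N of contact force, within about 0.5 mm of the height at which it was gripped in its block.
- **Last camera checks:** the collar tops read 53.5–55 mm above the desk, against 54 mm nominal when seated. The find tops read 78–81 mm, as in the tray. Both pictures show all four upright and in the right order.
- **Collar positions:** the measured collar centres came out up to about 2.5 mm from my computed seat positions. That is roughly the camera calibration error plus the play in the holes.
- **Robot:** the gripper was open, well clear of the pallet and touching nothing when I handed in. No check failed.

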